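Seat the bead tub caps and hold the case lid at its balance point

TASK

Some of the three round push-on caps in the open bead case stand proud: press them down until all are fully home. Then grip the lid's loop handle, swing the lid up from where it leans back to its balance point, standing upright where it would fall neither way, and finish still gripping the handle and holding the lid still there, so that a stay can be fitted. Do not let the lid go over and fall shut, and leave the things around the case where they are.

Things in the scene. Friction and masses are not known exactly. Their poses are not given: they have to be found in the camera images.
- case: open wooden case fixed to the table, 130 mm (its x) by 220 mm (its y) by 55 mm tall, walls 7 mm; origin at the centre of its underside; z up. Three tubs stand in a row along its y, in three wells with walls as tall as the rim. The lid is hinged along the rim on the case's +x side and leans back beyond it at the start
- lid (a joint): hinge angle of the case's lid, rad: 0 = shut, 1.571 = upright = its balance point (its mass lies in one plane with the hinge), 2.2 = leaning back on its stop, where it starts. Nearly frictionless: let go off upright it falls that way. Wooden panel 130 mm long from the hinge, 220 mm wide, 10 mm thick; with its handle 0.2 to 0.37 kg
- hinge (a point): middle of the lid's hinge axis, 65 mm from the case's origin along the case's +x, 66 mm above the table; the axis runs along the case's y. Its own axes turn with the lid: -x points from the hinge to the handle
- handle (a point): loop handle of round brass bar 10 mm thick on the lid's free edge, in the lid's plane. The point is the middle of its grip bar, which runs 90 mm along y (parallel to the hinge), 168 mm from the hinge axis; free gap 33 mm between bar and lid edge, 80 mm between its legs; axes as hinge. The bar can turn between the fingers and can be pinched from above, one finger on each side across the hinge direction
- cap_a (a joint): first round push-on cap of a bead tub (which well it is in varies; the caps look alike), white plastic, 48 mm across, 14 mm tall: how far it is pushed down, in m. 0 = standing 10 mm proud, 0.010 = fully home, against a hard stop (top then 3 mm above the case's rim). It slides only straight down, takes about 5 N to move and stays where it is left
- cap_a_top (a point): centre of the top face of the first cap (moves with the cap); z up, 68 mm above the table at joint value 0
- cap_b (a joint): second round push-on cap of a bead tub (which well it is in varies; the caps look alike), white plastic, 48 mm across, 14 mm tall: how far it is pushed down, in m. 0 = standing 10 mm proud, 0.010 = fully home, against a hard stop (top then 3 mm above the case's rim). It slides only straight down, takes about 5 N to move and stays where it is left
- cap_b_top (a point): centre of the top face of the second cap (moves with the cap); z up, 68 mm above the table at joint value 0
- cap_c (a joint): third round push-on cap of a bead tub (which well it is in varies; the caps look alike), white plastic, 48 mm across, 14 mm tall: how far it is pushed down, in m. 0 = standing 10 mm proud, 0.010 = fully home, against a hard stop (top then 3 mm above the case's rim). It slides only straight down, takes about 5 N to move and stays where it is left
- cap_c_top (a point): centre of the top face of the third cap (moves with the cap); z up, 68 mm above the table at joint value 0
- spool: bystander: loose spool of copper wire, 52 mm across, 50 mm tall, upright; origin at the centre of its underside
- jar: bystander: loose clear jar with a steel cap, 54 mm across, 75 mm tall; origin at the centre of its underside
- driver: bystander: loose screwdriver, 160 mm long, lying on the table along its x; origin at the middle of its underside

How it is judged (in metres and radians):
On the way, in this order (a step that is already met when the one before it is completed fails the run):
1. all three caps are pressed fully home, the lid still leaning back (value of joint each of cap_a, cap_b, cap_c above 0.0085 m and value of joint lid above 1.9 rad), for 0.2 s.
2. the lid is held still and upright at its balance point, by its handle (value of joint lid between 1.471 and 1.671 rad and velocity of joint lid between -0.2 and 0.2 rad/s and (contact force between the fingers and lid_c1 above 2 N or contact force between the fingers and lid_c2 above 2 N or contact force between the fingers and lid_c3 above 2 N)), for 0.5 s.
At the end, for the whole second after the job is handed in: All three caps are within 1.5 mm of fully home, and the lid is held still (under 0.2 rad/s) within 0.1 rad of upright (1.571 rad) with its handle gripped by the fingers (over 2 N) (all of step 2 and value of joint each of cap_a, cap_b, cap_c above 0.0085 m); the arm keeps its last pose, push and grip.
It fails at once if the lid goes over and falls towards shut (below 1.0 rad) (value of joint lid below 1 rad).
It fails at once if the spool is moved by more than 20 mm (distance of spool from where it was at the start of the episode above 0.02 m).
It fails at once if the jar is moved by more than 20 mm (distance of jar from where it was at the start of the episode above 0.02 m).
It fails at once if the driver is moved by more than 20 mm (distance of driver from where it was at the start of the episode above 0.02 m).
It also fails if it takes over 51 s, if anything falls off the work surface, if the arm or the gripper's body presses on something with over 40 N, if the wrist force passes 120 N, or if a joint passes its speed limit or range.

ROBOT

A 6-joint arm with a two-finger parallel gripper is mounted at the origin on the work surface. World frame = base frame: x ahead of the robot, y to its left, z up, the work surface at z = 0. Lengths are in m, angles in degrees, forces in N, time in s.
With the tool pointing down it reaches from about 0.325 to 0.775 m from the base axis. Payload 5.5 kg.
Tool frame: the origin (TCP) lies midway between the tips of the shut fingers; the grasp point (between the pads) lies 19 mm behind it (bot.tcp_to_grasp is the distance from the TCP to the grasp point, in m); z points along the fingers, x is the direction in which the jaws open and shut, and the axes are right-handed (so a half turn about z gives the same grasp; the last joint's range is limited). The gripper opens to 85 mm and grips with 20 to 120 N. Pads are 22 mm wide; open, the fingers measure 114 mm over their backs; the gripper's body (76 mm by 85 mm) begins 54 mm behind the grasp point. The pads swing forward as they close: fully open they stand 13 mm farther back than shut.
Start: joints at [65.564, 5.22, 70.514, -0, 104.267, -3.249], TCP at [0.217, 0.559, 0.231] pointing down, gripper open.
Joint ranges: [-164.24, 164.24], [-49.07, 125.15], [9.68, 141.18], [-86.29, 266.29], [3.28, 154.24], [-151.56, 151.56]. Speed limits (degrees/s): [147.25, 147.25, 172.46, 180, 180, 180].

INTERFACE

Orientations are given as a 3x3 rotation matrix whose columns are the frame's x, y, z axes.
In Python, from bench import bot gives the robot as it stands.
- The arm moves only by the shell command python3 -m handwheel 'ROWS'. ROWS is text: rows parted by semicolons, each of 7 numbers parted by spaces: the shift along the world's x, y, z in m, then the turn, a rotation vector about the world's x, y, z in degrees, then the opening, from 0 (shut) to 1 (fully open). A call has 1 to 5 rows; each row shifts and turns the commanded pose from where the row before left it; what a row does not reach is not made up. A row lasts 1/8 s, in which the tool goes at most 62.5 mm and 10.7 degrees, less where a joint would pass 70% of its speed; a pose out of reach is approached as far as the arm can. A call with a gripper value outside its range is refused whole. The fingers move at their own pace and stop on an object; the grip force is fixed at half the most. Time passes only in rows, so rows that do not move let the fingers close. It gives the time, the measured TCP pose, the force and the opening at its end, in the units of the state.
- bot.observe(): the state, without advancing time (a new reading comes with each control period).
- bot.read_camera(name): name is "scene" or "side" or "wrist"; returns the picture (384x512x3 uint8, blue, green, red); there is no depth.
- bot.get_calibration(name): a dict with "fx", "fy", "cx", "cy" (pixels), "distortion" ([k1, k2, p1, p2, k3] as OpenCV has them; the pictures are not rectified), "T" (4x4, takes a point from camera to world coordinates); the wrist camera has in their place "tool_from_camera" (4x4, takes a point from camera to tool coordinates, whose origin is the TCP and whose axes are the tool frame's). Camera axes: x right, y up, looking along -z (the intrinsics and any distortion apply to the point x, -y, -z); pixel columns grow to the right and rows downward; lengths in m; the calibration is good to about 2 mm. A picture is of the moment at which its call begins: read the wrist's pose just before it. get_calibration takes no time and is no camera call.
- bot.finish_job(): hands the job in, once; it reports no verdict.
The state is a dict: "time_s": time; "joints": joint angles; "joint_velocities": joint speeds; "tau": joint torques, N m; "tool_pos": TCP position; "ee_rot": TCP orientation; "ft_force": force on the tool from outside, world axes, zero at the start; "moment": the same for the moment, N m; "grip_width": opening from 0.0 (shut) to 1.0 (fully open).
Only numpy, scipy, OpenCV 4.12 (cv2) and the standard library are available. Lean on these libraries where they do the work, as an engineer would, in place of code of your own. Each camera call takes 0.05 s, during which the arm holds its last target.

## Working session

There is one attempt and no reset: what is moved stays moved. The work goes in short steps, Python scripts to look and compute and a shell command to move; the robot and the scene stay as the last step left them, time stands still between calls to the robot, and variables do not carry over. Pictures are saved under pics/ and viewed, and the job is handed in when it is done.

```bash
mkdir -p pics; python3 - <<'E'
from bench import bot
import cv2, numpy as np
np.set_printoptions(precision=4,suppress=True)
s=bot.observe(); print(s)
for n in ["scene","side","wrist"]:
    im=bot.read_camera(n); cv2.imwrite(f"pics/{n}0.png",im); c=bot.get_calibration(n); print(n,c)
E
```

```text
{'time_s': 0.0, 'joints': array([ 65.5644,   5.2671,  70.5824,   0.0007, 104.2665,  -3.2496]), 'joint_velocities': array([ 0.069 , -0.0375, -0.0659,  0.0092, -0.05  ,  0.0964]), 'tau': array([  0.0003, -45.874 , -41.8023,  -0.    ,   0.0117,  -0.    ]), 'tool_pos': array([0.2167, 0.5592, 0.2301]), 'ee_rot': array([[ 0.3614,  0.9324, -0.0008],
       [ 0.9324, -0.3614, -0.0018],
       [-0.002 , -0.0001, -1.    ]]), 'ft_force': array([0.4119, 0.2937, 0.0474]), 'moment': array([ 0.0465, -0.0004, -0.0183]), 'grip_width': 1.0000918640781824}
scene {'fx': 483.6339346179522, 'fy': 483.6339346179522, 'cx': 253.641889677166, 'cy': 189.89919121986162, 'distortion': array([-0.0989,  0.    ,  0.    ,  0.    ,  0.    ]), 'T': array([[ 0.8053, -0.444 ,  0.3929,  1.0274],
       [ 0.5927,  0.5879, -0.5505, -0.649 ],
       [ 0.0134,  0.6762,  0.7366,  0.8993],
       [ 0.    ,  0.    ,  0.    ,  1.    ]])}
side {'fx': 448.2034609053842, 'fy': 448.2034609053842, 'cx': 262.9123104893847, 'cy': 191.24566563494136, 'distortion': array([-0.083,  0.   ,  0.   ,  0.   ,  0.   ]), 'T': array([[ 0.923 ,  0.2386, -0.3019,  0.3077],
       [-0.3842,  0.527 , -0.7581, -0.7683],
       [-0.0218,  0.8157,  0.5781,  0.6341],
       [ 0.    ,  0.    ,  0.    ,  1.    ]])}
wrist {'fx': 338.4810148827707, 'fy': 338.4810148827707, 'cx': 256.31963647296527, 'cy': 195.10380008930466, 'distortion': array([-0.016,  0.   ,  0.   ,  0.   ,  0.   ]), 'tool_from_camera': array([[ 1.    ,  0.0004,  0.    ,  0.0001],
       [ 0.0004, -0.9493, -0.3145, -0.0814],
       [-0.0001,  0.3145, -0.9493, -0.1428],
       [ 0.    ,  0.    ,  0.    ,  1.    ]])}
```

View pics/scene0.png

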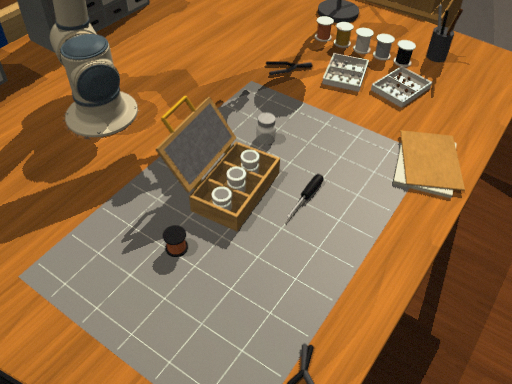

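View pics/side0.png

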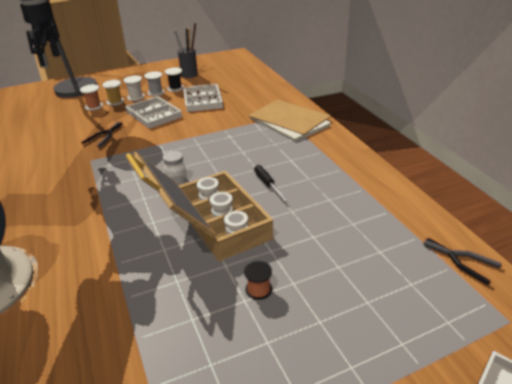

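View pics/wrist0.png

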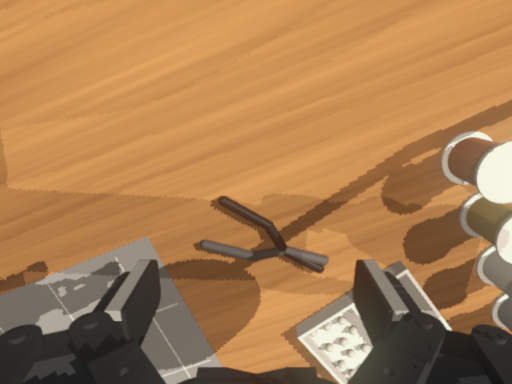

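```bash
cat > h.py <<'E'
from bench import bot
import cv2, numpy as np
np.set_printoptions(precision=4,suppress=True)
def ray(n,uv,state=None):
    c=bot.get_calibration(n)
    K=np.array([[c['fx'],0,c['cx']],[0,c['fy'],c['cy']],[0,0,1]])
    p=cv2.undistortPoints(np.array([[uv]],float),K,np.array(c['distortion']))[0,0]
    d=np.array([p[0],-p[1],-1.])
    if n=='wrist':
        T=np.eye(4); s=state or bot.observe(); T[:3,:3]=s['ee_rot'];T[:3,3]=s['tool_pos']; T=T@c['tool_from_camera']
    else: T=c['T']
    d=T[:3,:3]@d
    return T[:3,3],d/np.linalg.norm(d)
def plane(n,uv,z,state=None):
    o,d=ray(n,uv,state); return o+d*(z-o[2])/d[2]
def tri(rs):
    A=sum(np.eye(3)-np.outer(d,d) for o,d in rs); b=sum((np.eye(3)-np.outer(d,d))@o for o,d in rs)
    p=np.linalg.solve(A,b)
    return p,[np.linalg.norm(np.cross(p-o,d)) for o,d in rs]
E
python3 - <<'E'
import cv2
a=cv2.imread('pics/scene0.png')[85:235,145:295]; cv2.imwrite('pics/sc_crop.png',cv2.resize(a,None,fx=4,fy=4,interpolation=cv2.INTER_CUBIC))
a=cv2.imread('pics/side0.png')[140:290,120:290]; cv2.imwrite('pics/si_crop.png',cv2.resize(a,None,fx=4,fy=4,interpolation=cv2.INTER_CUBIC))
E
```

```text
(no output)
```

View pics/sc_crop.png

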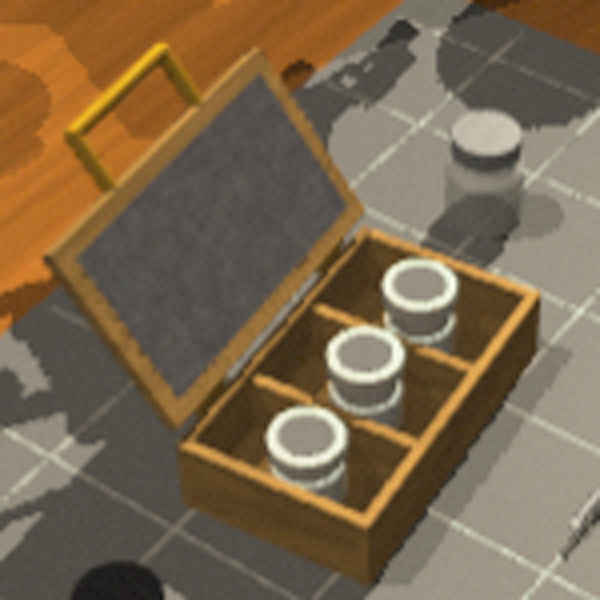

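View pics/si_crop.png

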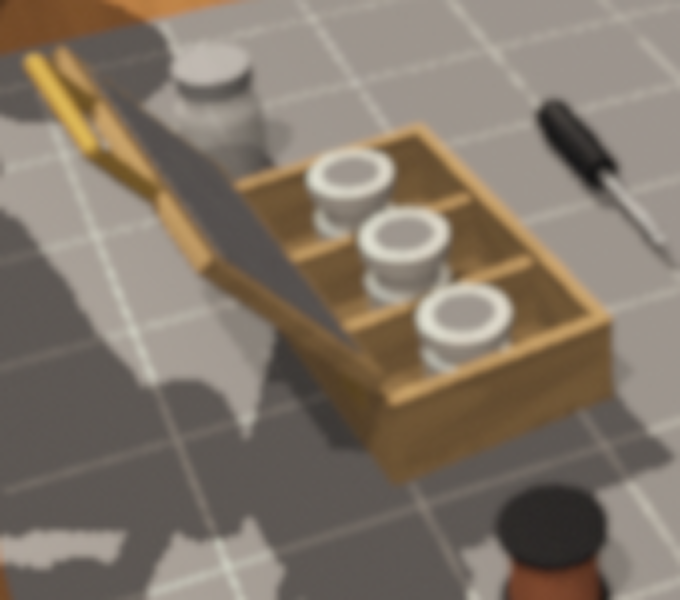

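```bash
python3 - <<'E'
from h import *
def T(n,a,b):
    p,r=tri([ray('scene',a),ray('side',b)]); print(n,p,np.array(r)*1e3)
T('cap1',(221.75,194.5),(236,218.75))
T('cap2',(236.25,173.75),(221,199.5))
T('cap3',(250,156.75),(207.5,183.75))
T('h near',(163,117.5),(143.25,175.75))
T('h far',(185.75,97),(128.25,155.5))
T('nr',(237.5,215),(272.5,220.5)); T('fr',(279.5,158.75),(225,171.75)); T('nl',(190.75,196.75),(217.5,240))
for q in [(190.75,196.75),(237.5,215),(279.5,158.75),(237,143)]: print('scene rim',plane('scene',q,.055))
for q in [(272.5,220.5),(217.5,240),(225,171.75)]: print('side rim',plane('side',q,.055))
T('jar',(145+486/4,85+133/4),(120+212/4,140+63/4))
T('spool',(145+118/4,85+585/4),(120+552/4,140+525/4))
E
```

```text
cap1 [ 0.5234 -0.0719  0.0509] [0.1983 0.1983]
cap2 [ 0.5135 -0.0032  0.058 ] [0.388 0.388]
cap3 [0.5041 0.0656 0.0586] [0.3792 0.3792]
h near [ 0.3574 -0.0712  0.2021] [0.8734 0.8734]
h far [0.3436 0.021  0.1981] [0.4219 0.4219]
nr [ 0.5917 -0.1004  0.0477] [2.7559 2.7559]
fr [0.5617 0.1141 0.0475] [0.0854 0.0854]
nl [ 0.4681 -0.1195  0.0496] [1.1463 1.1463]
scene rim [ 0.4726 -0.1241  0.055 ]
scene rim [ 0.5936 -0.1021  0.055 ]
scene rim [0.5659 0.1073 0.055 ]
scene rim [0.4442 0.0894 0.055 ]
side rim [ 0.5883 -0.1125  0.055 ]
side rim [ 0.4664 -0.1239  0.055 ]
side rim [0.5585 0.103  0.055 ]
jar [0.4572 0.2031 0.0706] [0.1391 0.1391]
spool [ 0.5091 -0.2222  0.0474] [3.6349 3.6349]
```

```bash
python3 -m handwheel '0.024 -0.041 -0.003 0 0 -5.1 0; 0.024 -0.041 -0.003 0 0 -5.1 0; 0.024 -0.041 -0.003 0 0 -5.1 0; 0.024 -0.041 -0.003 0 0 -5.1 0; 0.024 -0.041 -0.003 0 0 -5.1 0'
python3 -m handwheel '0.024 -0.041 -0.003 0 0 -5.1 0; 0.024 -0.041 -0.003 0 0 -5.1 0; 0.024 -0.041 -0.003 0 0 -5.1 0; 0.024 -0.041 -0.003 0 0 -5.1 0; 0.024 -0.041 -0.003 0 0 -5.1 0'
python3 -m handwheel '0.024 -0.041 -0.013 0 0 -5.1 0; 0.024 -0.041 -0.013 0 0 -5.1 0; 0 0 0 0 0 0 0'
python3 - <<'E'
from h import *
s=bot.observe();print(s)
for n in ["scene","wrist"]: cv2.imwrite(f"pics/{n}1.png",bot.read_camera(n))
E
```

```text
time_s: 0.78
tool_pos: [0.3373, 0.353, 0.2159]
ee_rot: [[0.729, 0.684, -0.0], [0.684, -0.729, -0.0], [-0.0, 0.0, -1.0]]
ft_force: [0.9, -1.0, -0.6]
grip_width: -0.004
time_s: 1.4
tool_pos: [0.4573, 0.148, 0.201]
ee_rot: [[0.953, 0.303, -0.0], [0.303, -0.953, 0.0], [-0.0, -0.0, -1.0]]
ft_force: [-0.5, 0.5, 0.6]
grip_width: 0.004
time_s: 1.78
tool_pos: [0.5049, 0.0648, 0.1731]
ee_rot: [[0.992, 0.128, -0.004], [0.128, -0.992, -0.001], [-0.004, 0.001, -1.0]]
ft_force: [-0.8, 1.0, 0.6]
grip_width: 0.001
{'time_s': 1.775, 'joints': array([ 3.5109, -8.8783, 90.201 , -0.0434, 98.8892, -3.8274]), 'joint_velocities': array([ 3.3171, -1.6984, -0.5379,  1.7247,  1.3747, -0.0325]), 'tau': array([ -1.5576, -34.6388, -42.2057,  -0.3858,  -0.293 ,   0.0105]), 'tool_pos': array([0.5049, 0.0648, 0.1731]), 'ee_rot': array([[ 0.9918,  0.1276, -0.0036],
       [ 0.1276, -0.9918, -0.001 ],
       [-0.0037,  0.0005, -1.    ]]), 'ft_force': array([-0.7905,  0.9828,  0.6016]), 'moment': array([ 0.0029, -0.0169,  0.0214]), 'grip_width': 0.001405167131869762}
```

View pics/scene1.png

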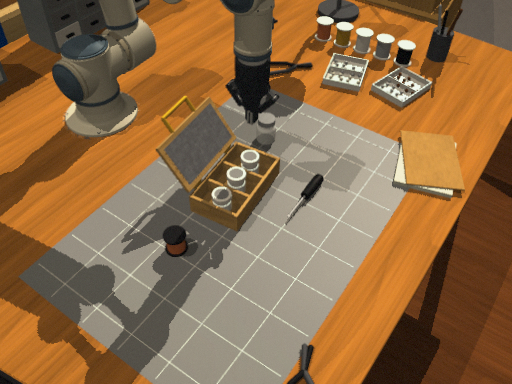

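View pics/wrist1.png

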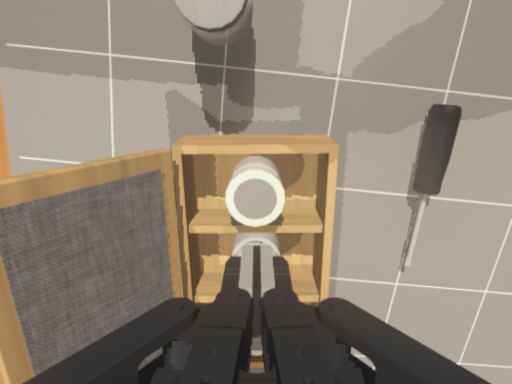

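```bash
python3 - <<'E'
from h import *
for z in (.058,.068):
  for q in [(255,199),(257,240)]: print(plane('wrist',q,z))
print('rim far',plane('wrist',(180,147),.055),plane('wrist',(335,147),.055))
for n in ('scene','side'):
  c=bot.get_calibration(n);Ti=np.linalg.inv(c['T'])
  for P in [(.505,.065,.173)]:
    p=Ti[:3,:3]@np.array(P)+Ti[:3,3];print(n,c['cx']+c['fx']*p[0]/-p[2],c['cy']-c['fy']*p[1]/-p[2])
E
```

```text
[0.5039 0.0591 0.058 ]
[0.5104 0.023  0.058 ]
[0.5035 0.0626 0.068 ]
[0.5097 0.0278 0.068 ]
rim far [0.4403 0.093  0.055 ] [0.5604 0.109  0.055 ]
scene 250.5507921404575 121.38408637105591
side 203.01895205295114 139.7335020938053
```

```bash
python3 -m handwheel '0 -0.002 -0.033 0 0 0 0; 0 0 -0.033 0 0 0 0; 0 0 -0.03 0 0 0 0; 0 0 -0.006 0 0 0 0'
python3 -m handwheel '0 0 -0.004 0 0 0 0; 0 0 0 0 0 0 0'
python3 -m handwheel '0 0 -0.004 0 0 0 0; 0 0 -0.003 0 0 0 0; 0 0 0 0 0 0 0'
```

```text
time_s: 2.38
tool_pos: [0.5033, 0.0667, 0.0716]
ee_rot: [[0.991, 0.135, -0.003], [0.135, -0.991, 0.0], [-0.003, -0.001, -1.0]]
ft_force: [-0.5, 0.2, 0.5]
grip_width: 0.001
time_s: 2.62
tool_pos: [0.5055, 0.0659, 0.0707]
ee_rot: [[0.991, 0.133, 0.002], [0.133, -0.991, 0.0], [0.002, 0.0, -1.0]]
ft_force: [-0.2, 1.1, 0.1]
grip_width: 0.001
time_s: 3.0
tool_pos: [0.5057, 0.0656, 0.0631]
ee_rot: [[0.991, 0.132, 0.002], [0.132, -0.991, 0.0], [0.002, -0.0, -1.0]]
ft_force: [2.3, 2.0, 3.9]
grip_width: 0.0
```

```bash
python3 -m handwheel '0 0 -0.004 0 0 0 0; 0 0 0 0 0 0 0'
python3 -m handwheel '0 0 -0.003 0 0 0 0; 0 0 0 0 0 0 0'
```

```text
time_s: 3.25
tool_pos: [0.5055, 0.0655, 0.0587]
ee_rot: [[0.991, 0.132, 0.002], [0.132, -0.991, 0.0], [0.002, 0.0, -1.0]]
ft_force: [2.0, 0.6, 3.5]
grip_width: -0.003
time_s: 3.5
tool_pos: [0.5055, 0.0655, 0.0579]
ee_rot: [[0.991, 0.132, 0.002], [0.132, -0.991, 0.0], [0.002, 0.0, -1.0]]
ft_force: [-3.6, -0.4, 14.8]
grip_width: -0.001
```

```bash
python3 -m handwheel '0 0 0.03 0 0 0 0; 0.004 -0.034 0 0 0 0 0; 0.005 -0.035 0 0 0 0 0; 0 0 -0.012 0 0 0 0; 0 0 0 0 0 0 0'
python3 -m handwheel '0 0 -0.004 0 0 0 0; 0 0 -0.004 0 0 0 0; 0 0 0 0 0 0 0'
python3 -m handwheel '0 0 -0.004 0 0 0 0; 0 0 -0.004 0 0 0 0; 0 0 0 0 0 0 0'
```

```text
time_s: 4.12
tool_pos: [0.5123, -0.0032, 0.0709]
ee_rot: [[0.991, 0.132, -0.005], [0.132, -0.991, 0.001], [-0.005, -0.001, -1.0]]
ft_force: [-0.4, 0.7, -0.9]
grip_width: -0.0
time_s: 4.5
tool_pos: [0.5138, -0.0031, 0.0651]
ee_rot: [[0.991, 0.133, -0.0], [0.133, -0.991, 0.0], [-0.0, -0.0, -1.0]]
ft_force: [-0.3, 0.5, 0.3]
grip_width: 0.004
time_s: 4.88
tool_pos: [0.5142, -0.0033, 0.058]
ee_rot: [[0.991, 0.133, 0.001], [0.133, -0.991, 0.0], [0.001, -0.0, -1.0]]
ft_force: [-1.9, 1.3, 5.5]
grip_width: 0.002
```

```bash
python3 -m handwheel '0 0 -0.002 0 0 0 0; 0 0 0 0 0 0 0'
python3 -m handwheel '0 0 0.032 0 0 0 0; 0.005 -0.034 0 0 0 0 0; 0.005 -0.034 0 0 0 0 0; 0 0 -0.012 0 0 0 0; 0 0 0 0 0 0 0'
python3 -m handwheel '0 0 -0.004 0 0 0 0; 0 0 -0.004 0 0 0 0; 0 0 0 0 0 0 0'
python3 -m handwheel '0 0 -0.004 0 0 0 0; 0 0 -0.004 0 0 0 0; 0 0 0 0 0 0 0'
python3 -m handwheel '0 0 -0.002 0 0 0 0; 0 0 0 0 0 0 0; 0 0 0 0 0 0 0'
```

```text
time_s: 5.12
tool_pos: [0.5143, -0.0033, 0.0579]
ee_rot: [[0.991, 0.133, 0.002], [0.133, -0.991, 0.0], [0.002, -0.0, -1.0]]
ft_force: [-6.2, 1.5, 14.5]
grip_width: -0.005
time_s: 5.75
tool_pos: [0.5228, -0.0711, 0.0733]
ee_rot: [[0.991, 0.132, -0.003], [0.132, -0.991, 0.001], [-0.003, -0.001, -1.0]]
ft_force: [0.4, -0.6, -0.3]
grip_width: 0.003
time_s: 6.12
tool_pos: [0.5236, -0.071, 0.0669]
ee_rot: [[0.991, 0.133, -0.001], [0.133, -0.991, 0.0], [-0.001, -0.0, -1.0]]
ft_force: [-0.9, 0.6, -0.0]
grip_width: 0.0
time_s: 6.5
tool_pos: [0.5236, -0.0715, 0.0587]
ee_rot: [[0.991, 0.132, -0.001], [0.132, -0.991, 0.0], [-0.001, -0.0, -1.0]]
ft_force: [-0.3, 0.0, -0.7]
grip_width: 0.003
time_s: 6.88
tool_pos: [0.524, -0.0716, 0.058]
ee_rot: [[0.991, 0.132, 0.001], [0.132, -0.991, -0.0], [0.001, 0.0, -1.0]]
ft_force: [-2.7, 0.2, 4.8]
grip_width: -0.0
```

```bash
python3 -m handwheel '0 0 -0.001 0 0 0 0; 0 0 0 0 0 0 0'
python3 -m handwheel '0 0 0.03 0 0 0 0; 0 0 0.05 0 0 0 1; 0 0 0.055 0 0 0 1; 0 0 0.055 0 0 0 1; -0.02 0.005 0.03 0 0 0 1'
python3 -m handwheel '-0.038 0.01 0 0 0 0 1; -0.038 0.01 0 0 0 0 1; -0.038 0.01 0 0 0 0 1; -0.038 0.01 0 0 0 0 1; 0 0 0 0 0 0 1'
python3 - <<'E'
from h import *
s=bot.observe();print(s['tool_pos'],s['joints'],s['ee_rot'])
for n in ["scene","side","wrist"]: cv2.imwrite(f"pics/{n}2.png",bot.read_camera(n))
a=cv2.imread('pics/scene2.png')[85:235,145:295]; b=cv2.imread('pics/side2.png')[90:240,70:270]
cv2.imwrite('pics/sc2.png',cv2.resize(a,None,fx=4,fy=4,interpolation=cv2.INTER_CUBIC));cv2.imwrite('pics/si2.png',cv2.resize(b,None,fx=4,fy=4,interpolation=cv2.INTER_CUBIC))
E
```

```text
time_s: 7.12
tool_pos: [0.5241, -0.0716, 0.058]
ee_rot: [[0.991, 0.132, 0.001], [0.132, -0.991, -0.0], [0.001, 0.0, -1.0]]
ft_force: [-3.7, 1.9, 10.6]
grip_width: -0.001
time_s: 7.75
tool_pos: [0.5047, -0.0668, 0.2791]
ee_rot: [[0.991, 0.132, 0.004], [0.132, -0.991, -0.001], [0.003, 0.001, -1.0]]
ft_force: [-0.0, 0.3, -0.8]
grip_width: 0.843
time_s: 8.38
tool_pos: [0.3509, -0.0262, 0.2771]
ee_rot: [[0.991, 0.133, 0.003], [0.133, -0.991, -0.001], [0.003, 0.001, -1.0]]
ft_force: [0.6, 0.8, 0.3]
grip_width: 1.002
[ 0.3509 -0.0262  0.2771] [ -9.8197 -32.243   97.5267   0.0001 114.5262 -17.4534] [[ 0.9911  0.1328  0.0033]
 [ 0.1328 -0.9911 -0.0006]
 [ 0.0032  0.001  -1.    ]]
```

View pics/sc2.png

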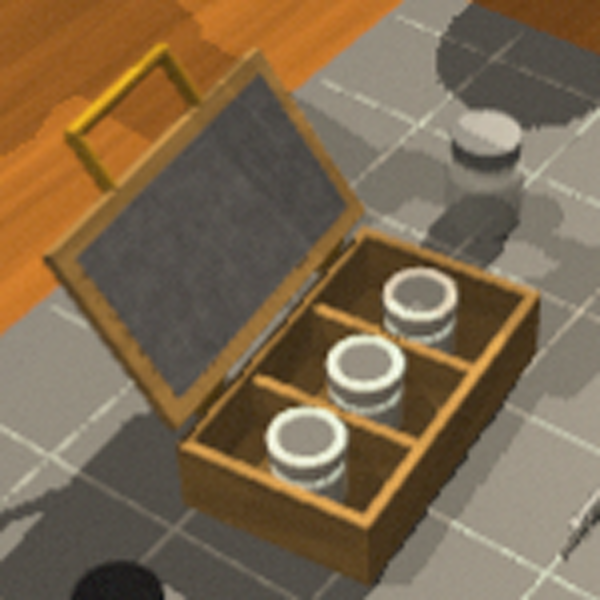

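View pics/si2.png

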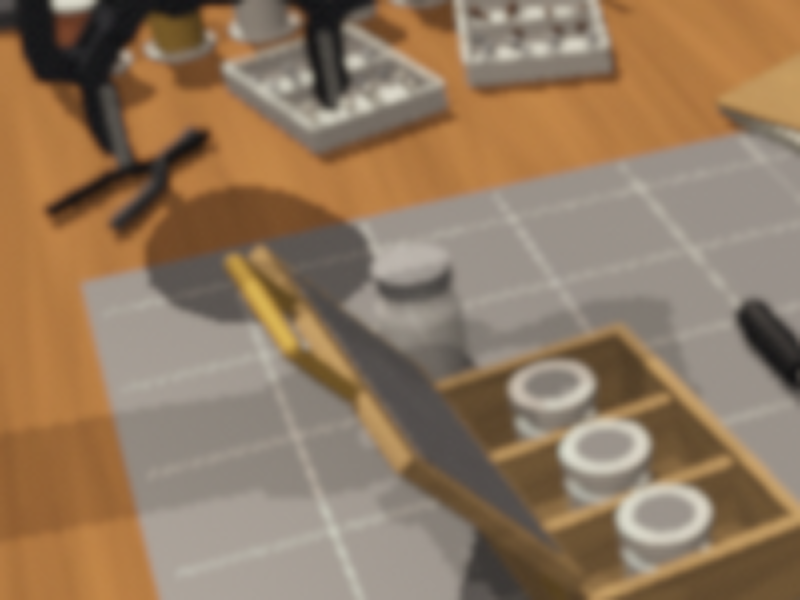

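View pics/wrist2.png

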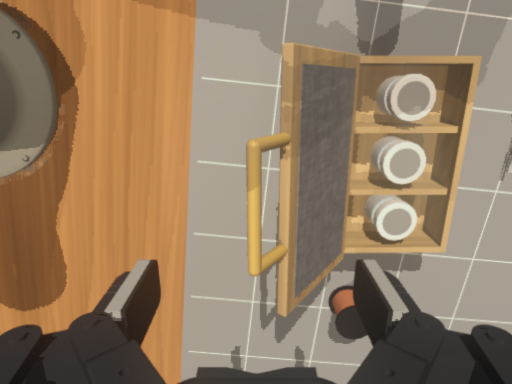

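```bash
python3 - <<'E'
from h import *
for q in [(254,142),(254,268)]: print(plane('wrist',q,.2018))
E
python3 -m handwheel '0 0 -0.03 0 0 0 1; 0 0 -0.03 0 0 0 1; 0 0 -0.02 0 0 0 1; 0 0 -0.015 0 0 0 1; 0 0 0 0 0 0 1'
```

```text
[0.3444 0.0178 0.2018]
[ 0.3564 -0.0732  0.2018]
time_s: 9.15
tool_pos: [0.3517, -0.0266, 0.18]
ee_rot: [[0.991, 0.132, -0.003], [0.132, -0.991, 0.0], [-0.003, -0.001, -1.0]]
ft_force: [-0.4, 0.0, -0.3]
grip_width: 1.003
```

```bash
python3 -m handwheel '0 0 0.001 0 0 0 0.4; 0 0 0 0 0 0 0.2; 0 0 0 0 0 0 0; 0 0 0 0 0 0 0; 0 0 0 0 0 0 0'
python3 -m handwheel '0 0 0 0 0 0 0; 0 0 0 0 0 0 0'
python3 - <<'E'
from h import *
for n in ["side"]: cv2.imwrite(f"pics/{n}3.png",bot.read_camera(n))
b=cv2.imread('pics/side3.png')[90:240,70:270]
cv2.imwrite('pics/si3.png',cv2.resize(b,None,fx=4,fy=4,interpolation=cv2.INTER_CUBIC))
E
```

```text
time_s: 9.78
tool_pos: [0.3517, -0.0266, 0.1826]
ee_rot: [[0.991, 0.133, 0.0], [0.133, -0.991, -0.0], [0.0, 0.0, -1.0]]
ft_force: [-1.8, -1.4, 1.6]
grip_width: 0.094
time_s: 10.02
tool_pos: [0.3518, -0.0266, 0.1826]
ee_rot: [[0.991, 0.132, 0.0], [0.132, -0.991, -0.0], [0.0, 0.0, -1.0]]
ft_force: [-2.8, -0.3, 3.3]
grip_width: 0.092
```

View pics/si3.png

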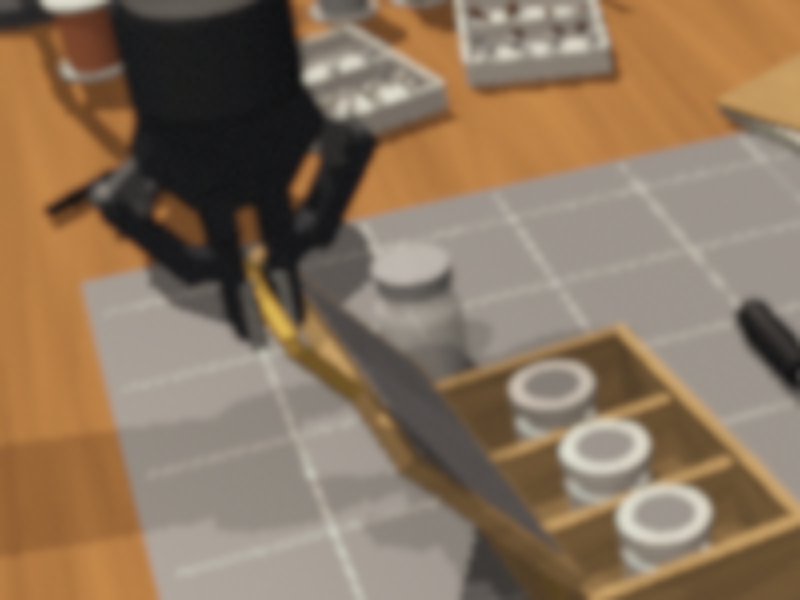

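```bash
python3 -m handwheel '0.0055 0.0007 0.0037 0 0 0 0; 0.0054 0.0008 0.0037 0 0 0 0; 0.0057 0.0008 0.0032 0 0 0 0; 0.0057 0.0008 0.0032 0 0 0 0; 0 0 0 0 0 0 0'
python3 -m handwheel '0.006 0.0008 0.0028 0 0 0 0; 0.006 0.0008 0.0028 0 0 0 0; 0.0062 0.0008 0.0023 0 0 0 0; 0.0062 0.0009 0.0023 0 0 0 0; 0 0 0 0 0 0 0'
```

```text
time_s: 10.7
tool_pos: [0.3748, -0.0234, 0.1969]
ee_rot: [[0.991, 0.133, 0.001], [0.133, -0.991, -0.0], [0.001, 0.0, -1.0]]
ft_force: [-4.5, -0.4, 6.2]
grip_width: 0.093
time_s: 11.32
tool_pos: [0.3996, -0.02, 0.2069]
ee_rot: [[0.991, 0.133, 0.002], [0.133, -0.991, 0.0], [0.002, 0.0, -1.0]]
ft_force: [-2.4, -1.2, 5.2]
grip_width: 0.094
```

Forces are small and the handle is following; continue to upright.

```bash
python3 -m handwheel '0.0063 0.0008 0.0018 0 0 0 0; 0.0063 0.0009 0.0017 0 0 0 0; 0.0064 0.0008 0.0013 0 0 0 0; 0.0064 0.0009 0.0013 0 0 0 0; 0 0 0 0 0 0 0'
python3 -m handwheel '0.0065 0.0009 0.0008 0 0 0 0; 0.0065 0.0009 0.0008 0 0 0 0; 0.0065 0.0009 0.0003 0 0 0 0; 0.0065 0.0009 0.0002 0 0 0 0; 0 0 0 0 0 0 0'
python3 - <<'E'
from h import *
s=bot.observe();print(s['tool_pos'])
for n in ["scene","side","wrist"]: cv2.imwrite(f"pics/{n}4.png",bot.read_camera(n))
a=cv2.imread('pics/scene4.png')[85:235,145:295]; b=cv2.imread('pics/side4.png')[90:240,100:300]
cv2.imwrite('pics/sc4.png',cv2.resize(a,None,fx=4,fy=4,interpolation=cv2.INTER_CUBIC));cv2.imwrite('pics/si4.png',cv2.resize(b,None,fx=4,fy=4,interpolation=cv2.INTER_CUBIC))
E
```

```text
time_s: 11.95
tool_pos: [0.4249, -0.0165, 0.213]
ee_rot: [[0.991, 0.133, 0.002], [0.133, -0.991, 0.0], [0.002, -0.0, -1.0]]
ft_force: [-1.3, 0.3, 7.4]
grip_width: 0.094
time_s: 12.58
tool_pos: [0.4503, -0.013, 0.2142]
ee_rot: [[0.991, 0.133, -0.001], [0.133, -0.991, 0.0], [-0.001, -0.0, -1.0]]
ft_force: [-1.9, 0.3, 3.1]
grip_width: 0.093
[ 0.4503 -0.013   0.2142]
```

View pics/sc4.png

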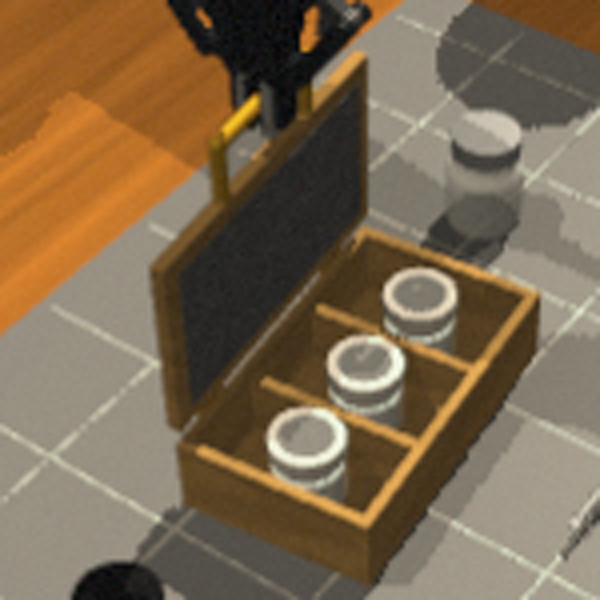

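View pics/si4.png

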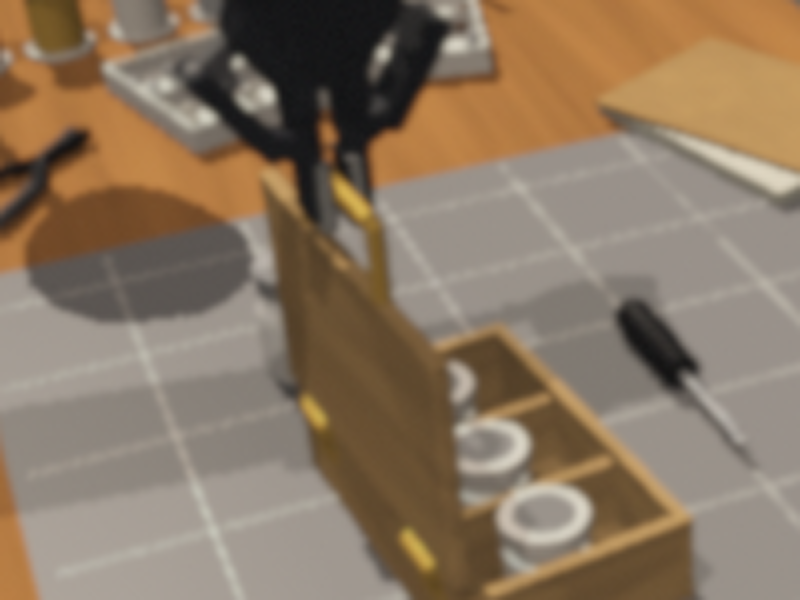

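View pics/wrist4.png

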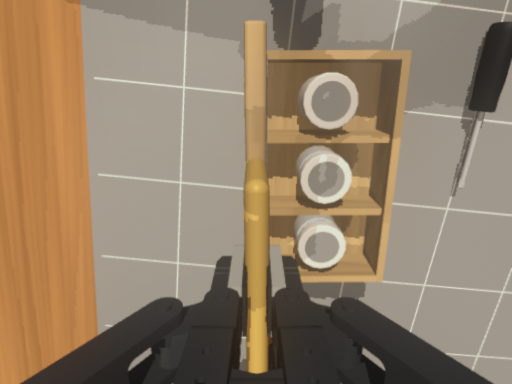

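```bash
python3 - <<'E'
from h import *
fr=plane('wrist',(411,52),.055); nr=plane('wrist',(386,281),.055)
y=(fr-nr)[:2];print(fr,nr,np.linalg.norm(y)); y/=np.linalg.norm(y); x=np.array([y[1],-y[0]])
print(x,y)
def off(p): return (np.array(p)[:2]-fr[:2])@x
print('lid top far',off(plane('wrist',(256.5,22),.196)),'bar near',off(plane('wrist',(258,360),.239)),'bar far top',off(plane('wrist',(257,183),.239)))
s=bot.observe(); print('tcp',off(s['tool_pos']),s['time_s'],s['ft_force'],s['grip_width'])
for n,a in (('scene',(145+163/4,85+268/4)),('scene',(145+364/4,85+56/4)),('side',(100+432/4,90+352/4)),('side',(100+275/4,90+178/4))): print(n,plane(n,a,.196),off(plane(n,a,.196)))
for n,a in (('scene',(145+370/4,85+520/4)),('side',(100+690/4,90+518/4))): print(n,off(plane(n,a,.055)))
E
```

```text
[0.5623 0.109  0.055 ] [ 0.5964 -0.1065  0.055 ] 0.21819661517073805
[0.9877 0.1562] [-0.1562  0.9877]
lid top far -0.128108715300848 bar near -0.13084953588295553 bar far top -0.12937711822330847
tcp -0.13015368519835932 12.725 [-2.0627  0.2672  2.2615] 0.09476424141519235
scene [ 0.4721 -0.1223  0.196 ] -0.12524681667343404
scene [0.4434 0.0892 0.196 ] -0.12059291888425384
side [ 0.4633 -0.116   0.196 ] -0.13298364788572123
side [0.4358 0.0771 0.196 ] -0.129920295626209
scene -0.0020906946057135034
side -0.0072391597290862655
```

```bash
python3 -m handwheel '0 0 0 0 0 0 0; 0 0 0 0 0 0 0; 0 0 0 0 0 0 0; 0 0 0 0 0 0 0; 0 0 0 0 0 0 0'
python3 -m handwheel '0 0 0 0 0 0 0; 0 0 0 0 0 0 0; 0 0 0 0 0 0 0; 0 0 0 0 0 0 0; 0 0 0 0 0 0 0'
python3 - <<'E'
from h import *
s=bot.observe();print(s['tool_pos'],s['ft_force'],s['grip_width'],s['time_s'])
bot.finish_job()
E
```

```text
time_s: 13.35
tool_pos: [0.4498, -0.0131, 0.2143]
ee_rot: [[0.991, 0.133, -0.0], [0.133, -0.991, 0.0], [-0.0, -0.0, -1.0]]
ft_force: [-1.8, 0.9, -0.2]
grip_width: 0.088
time_s: 13.98
tool_pos: [0.4499, -0.0131, 0.2143]
ee_rot: [[0.991, 0.133, -0.0], [0.133, -0.991, 0.0], [-0.0, -0.0, -1.0]]
ft_force: [-1.5, 1.3, -0.4]
grip_width: 0.092
[ 0.4499 -0.0131  0.2143] [-1.4843  1.2763 -0.3955] 0.0915491997033271 13.975
the job is handed in; nothing more can be done
```

All three caps are fully home and the lid is standing upright, held by its handle. I handed the job in at about 14 s of the 51 s allowed; `finish_job` gives no verdict.

- **Caps:** I pressed each one with the shut fingertips until it stopped at about 58 mm above the table, the given home height, with 10–15 N of push. Two had been standing proud. The third, nearest the spool, was already home, because nothing pushed back until 58 mm.
- **Lid:** I gripped the loop handle from above and swung the lid along its arc, with forces under about 8 N. In the wrist camera view, the grip point and the lid's top edge are 130 mm and 128 mm from the case's far edge. Upright would be 130 mm, so the lean is at most about 0.02 rad.
- **Hold:** The lid stayed still for the last 1.4 s before hand-in, and the opening reading of 0.09 matches the 10 mm bar between the fingers.
- **Disagreement:** On the lid's top edge, the scene and side cameras differ from each other by about 8 mm. They differ by about 5 mm on the case's own edge, so this looks like calibration and pixel-picking error. Allowing for that, both still put the lid inside the 0.1 rad limit.
- **Bystanders:** The jar, spool and driver look unmoved in the last pictures. I judged that by eye and did not re-measure them.

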